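# Nudge the pill tray home in its reminder dock

## Robot

A 6-joint arm with a two-finger parallel gripper is mounted at the origin on the work surface. World frame = base frame: x ahead of the robot, y to its left, z up, the work surface at z = 0. Lengths are in mm, angles in rad, forces in N, time in s.
With the tool pointing down it reaches from about 275 to 1000 mm from the base axis. Payload 8.4 kg.
Tool frame: the origin (TCP) lies on the mounting face of the last link; the fingertips stand 173 mm ahead of it and the grasp point (between the pads) lies 155 mm ahead of it; z points along the fingers, y is the direction in which the jaws open and shut (so a half turn about z gives the same grasp; the last joint's range is limited). The gripper opens to 85 mm and grips with 20 to 120 N. Pads are 22 mm wide; open, the fingers measure 114 mm over their backs; the gripper's body (76 mm by 85 mm) begins 54 mm behind the grasp point. The pads swing forward as they close: fully open they stand 13 mm farther back than shut.
Start: joints at [1.241, 0.353, 1.633, -0, 1.155, -0.002], TCP at [201.225, 591.725, 404.681] pointing down, gripper open.
Joint ranges: [-2.63, 2.63], [-0.92, 2.1], [0.06, 2.66], [-1.3, 4.44], [0, 2.69], [-3.02, 3.02]. Speed limits (rad/s): [2.22, 2.22, 2.79, 3.14, 3.14, 3.14].

## Interface

Orientations are given as [roll, pitch, yaw] about the fixed x, y, z axes, in that order (R = Rz(yaw) Ry(pitch) Rx(roll)).
In Python, from rig import readout, imaging, ticket gives the robot as it stands.
- The arm moves only by the tool step_arm, never from a script. Its argument "deltas" is a list of rows, each an object with "translation": the shift along the tool's x, y, z in cm, a list of three; "rot": the turn, a rotation vector about the tool's x, y, z in rad, a list of three. In form: [{"translation": [x, y, z], "rot": [rx, ry, rz]}, ...]. A call has 1 to 8 rows; each row is the pose to reach, as a shift and turn from the pose commanded when the call began, along the tool's axes at that moment; what a row does not reach only later rows make up. A row lasts 1/8 s, in which the tool goes at most 62.5 mm and 10.7 degrees, less where a joint would pass 70% of its speed; a pose out of reach is approached as far as the arm can. A call with a gripper value outside its range is refused whole. "grip" is the closure in counts, from 0 (fully open) to 255 (shut), set as the call begins (left out, the last holds). The fingers move at their own pace and stop on an object; "squeeze" is the grip in N (left out, the last holds). Time passes only in rows, so rows that repeat a pose let the fingers close. It gives the time, the measured TCP pose, the force and the opening at its end, in the units of the state.
- readout.sense(): the state, without advancing time (a new reading comes with each control period).
- imaging.grab_frame(name): name is "scene" or "top" or "wrist"; returns a dict with "image" (420x560x3 uint8, red, green, blue), "camera_matrix" (3x3 intrinsics, pixels), "world_to_cam" (4x4, takes a point from world to camera coordinates). Camera axes: x right, y up, looking along -z (the intrinsics and any distortion apply to the point x, -y, -z); pixel columns grow to the right and rows downward; lengths in mm; the calibration is good to about 2 mm. A picture is of the moment at which its call begins. There is no depth.
- ticket.sign_off(): hands the job in, once; it reports no verdict.
The state is a dict: "clock": time; "qpos": joint angles; "qvel": joint speeds; "joint_efforts": joint torques, N m; "eef_pos": TCP position; "tcp_rot": TCP orientation; "contact_force": force on the tool from outside, world axes, zero at the start; "wrist_torque": the same for the moment, N m; "opening": opening from 0.0 (shut) to 1.0 (fully open).
Only numpy, scipy, OpenCV 4.12 (cv2) and the standard library are available. Lean on these libraries where they do the work, as an engineer would, in place of code of your own. Each camera call takes 0.05 s, during which the arm holds its last target.

## Task

Take the small tapping block from the coaster and use it, not the fingers, to nudge the lavender pill tray deeper into its blue-grey dock, slowly and gently, until you feel it come up against the sprung stop hidden under the hood; the stop is delicate, so do not shove on past it. Then stand the block upright on the wooden coaster again and let go, leaving the tray resting home at the stop and everything else where it is.

Things in the scene. Friction and masses are not known exactly. Their poses are not given: they have to be found in the camera images.
- dock: Blue-grey plastic dock, fixed, 236 long (its x) x 68 x 46 mm. Origin: centre of its floor plate's underside; +x is the way the tray goes in. From x = -115 to -15 mm an open channel, 46 mm wide, on a 4 mm thick floor, between side rails whose tops are 20 mm above the underside; from x = -15 to +121 mm an opaque hood, top 46 mm above the underside.
- hood_mouth (a point): Middle of the lower edge of the hood's opening (46 wide x 38 high), on the channel floor; axes as the dock's. Somewhere under the hood, in a different place every time and not measured, a rubber-faced sprung stop bars the way: the tray meets it after some 40 to 90 mm of travel. It gives by 1 mm for every 4 N and is damaged at 12 N.
- tray_tail (a point): Middle of the flat outer end face (42 x 24 mm) of the lavender pill tray, 12 mm above its underside; x points along the tray into the dock. The tray is a closed rigid box 120 long x 42 x 24 mm, 0.11 to 0.24 kg, loose on the channel floor with 2 mm play at each side, its nose already under the hood. It takes roughly 0.5 to 2 N to slide it.
- tapper_center (a point): Centre of the tapping block, half-way up. It stands upright on the coaster: 100 mm tall, 0.12 kg, square rubber foot 32 x 32 mm and 30 mm high and above it a square wooden handle 22 x 22 mm and 70 mm high. z is up when upright; x and y are square to its flat sides. Any flat side of the foot may push; the foot fits between the dock's rails.
- coaster: Round wooden coaster, fixed, 100 mm across and 8 mm thick. Origin: centre of its underside.
- case: Blood pressure cuff case, teal and grey with a steel spring clip, 150 x 100 x 66 mm, loose. Origin: centre of its underside. To be left alone.
- carafe: Empty glass carafe, 90 mm across and 180 mm tall, loose. Origin: centre of its underside. To be left alone.
- stopper: Glass carafe stopper, 42 mm across and 66 mm tall, standing loose. Origin: centre of its underside. To be left alone.
- cup: White ceramic cup with a handle, 80 mm across and 85 mm tall, loose. Origin: centre of its underside. To be left alone.

How it is judged:
By the outcome, as a careful person would: the job done as asked, in the order asked, and still so for the second after the job is handed in, with the robot touching nothing.
It also fails if it takes over 72 s, if anything falls off the work surface, if the arm or the gripper's body presses on something with over 40 N, if the wrist force passes 120 N, or if a joint passes its speed limit or range.

## Working session

There is one attempt and no reset: what is moved stays moved. The work goes in short steps, Python scripts to look and compute and a tool call to move; the robot and the scene stay as the last step left them, time stands still between calls to the robot, and variables do not carry over. Pictures are saved under pics/ and viewed, and the job is handed in when it is done.

Besides the shell and the picture viewer there is one more tool, called as name(argument=value, ...) on one line, values as JSON. step_arm: Moves the arm, as the interface text tells. Its arguments: {"type":"object","properties":{"deltas":{"type":"array","items":{"type":"object","properties":{"translation":{"type":"array","items":{"type":"number"}},"rot":{"type":"array","items":{"type":"number"}}}}},"grip":{"type":"number"},"squeeze":{"type":"number"}},"required":["deltas"]}

```bash
mkdir -p pics; ls; python3 - <<'E'
from rig import readout, imaging
import cv2
s=readout.sense(); print(s)
for n in("scene","top","wrist"):
    f=imaging.grab_frame(n); cv2.imwrite(f"pics/{n}0.png",f["image"][:,:,::-1]); print(n,f["camera_matrix"].tolist(),f["world_to_cam"].round(4).tolist(),[k for k in f])
E
```

```text
pics
{'clock': 0.0, 'qpos': array([ 1.24061750e+00,  3.53623945e-01,  1.63411784e+00,  7.98496591e-07,
        1.15518314e+00, -2.40048465e-03]), 'qvel': array([-0.00177262, -0.00058222,  0.00024285, -0.00056935, -0.00013253,
       -0.00032085]), 'joint_efforts': array([ 9.44325948e-04, -6.05258060e+01, -3.42058825e+01,  2.13591698e-04,
        9.44887928e-03, -2.50203340e-05]), 'eef_pos': array([201.13897888, 591.50907172, 403.98360431]), 'tcp_rot': array([-3.14026038e+00, -3.92819748e-06,  2.81381399e+00]), 'contact_force': array([ 0.15150548, -0.3705127 ,  0.09955208]), 'wrist_torque': array([0.00173644, 0.00213987, 0.06611995]), 'opening': 1.004632634149319}
scene [[396.37532628946275, 0.0, 281.70044283557326], [0.0, 396.37532628946275, 210.22117448169507], [0.0, 0.0, 1.0]] [[-0.3259, 0.9453, -0.0116, 150.9611], [-0.8032, -0.2704, 0.5308, 457.7535], [0.4986, 0.1823, 0.8474, -1419.5025], [0.0, 0.0, 0.0, 1.0]] ['image', 'camera_matrix', 'world_to_cam']
top [[402.86155215881917, 0.0, 280.2696264057377], [0.0, 402.86155215881917, 214.62853029678115], [0.0, 0.0, 1.0]] [[-0.0226, -0.9994, 0.0249, 45.2478], [0.9944, -0.0199, 0.1038, -608.3158], [-0.1032, 0.0272, 0.9943, -1072.7906], [0.0, 0.0, 0.0, 1.0]] ['image', 'camera_matrix', 'world_to_cam']
wrist [[326.09482347625396, 0.0, 280.0734692143582], [0.0, 326.09482347625396, 209.5126365111009], [0.0, 0.0, 1.0]] [[0.3219, 0.9468, -0.002, -623.6089], [-0.9047, 0.307, -0.2956, 39.0769], [-0.2792, 0.097, 0.9553, -379.0129], [0.0, 0.0, 0.0, 1.0]] ['image', 'camera_matrix', 'world_to_cam']
```

View pics/scene0.png

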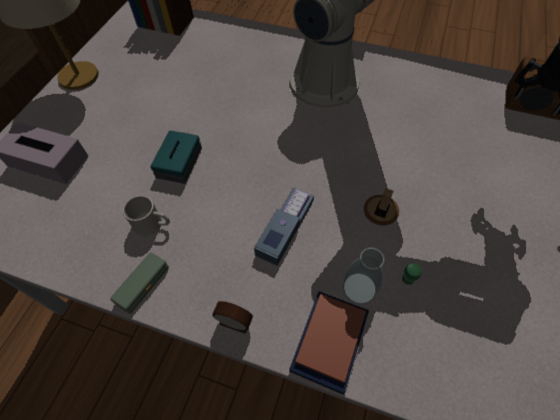

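View pics/top0.png

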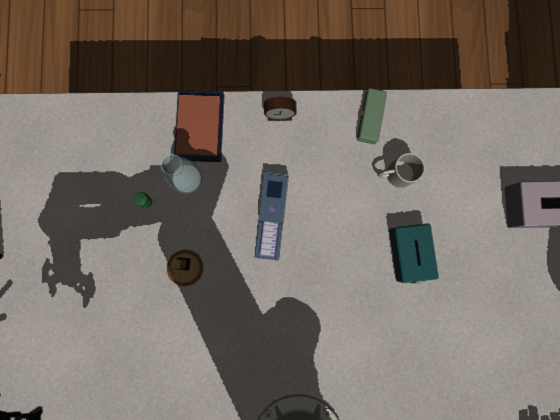

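View pics/wrist0.png

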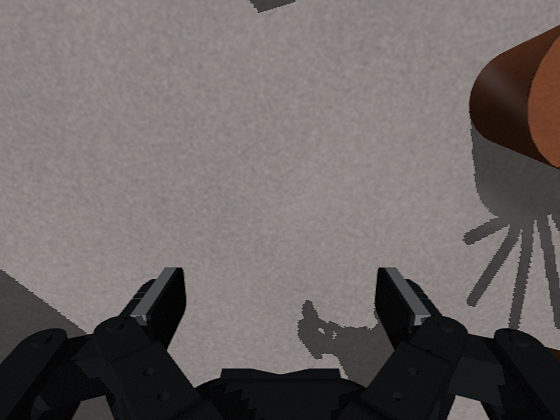

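The overview shows the dock in top at about (272,212), its hood on the far side, and the coaster with the block at (185,268). The carafe is at (180,175) and the stopper at (141,200). I'll enlarge these.

```bash
cat > h.py <<'E'
import numpy as np, cv2
from rig import readout, imaging
def grab(n,fn=None):
    f=imaging.grab_frame(n)
    if fn: cv2.imwrite(f"pics/{fn}.png",f["image"][:,:,::-1]); np.savez(f"pics/{fn}.npz",K=f["camera_matrix"],T=f["world_to_cam"])
    return f["image"][:,:,::-1].copy(),f["camera_matrix"],f["world_to_cam"]
def load(fn):
    d=np.load(f"pics/{fn}.npz"); return d["K"],d["T"]
def proj(P,K,T):
    P=np.atleast_2d(P); c=P@T[:3,:3].T+T[:3,3]; u=np.c_[c[:,0],-c[:,1],-c[:,2]]@K.T; return u[:,:2]/u[:,2:]
def ray(px,K,T,z):
    d=np.linalg.inv(K)@[px[0],px[1],1.]; d=np.array([d[0],-d[1],-d[2]]); R=T[:3,:3]
    o=-R.T@T[:3,3]; w=R.T@d; return o+w*(z-o[2])/w[2]
def crop(img,x0,y0,x1,y1,s,fn,gain=2.0):
    c=img[y0:y1,x0:x1]; c=np.clip(255*(c/255.)**(1/gain),0,255).astype(np.uint8)
    cv2.imwrite(f"pics/{fn}.png",cv2.resize(c,None,fx=s,fy=s,interpolation=cv2.INTER_CUBIC))
E
python3 - <<'E'
from h import *
i,K,T=grab("top","t1"); crop(i,225,160,325,270,5,"t1dock"); crop(i,120,140,230,300,3.7,"t1coast")
i,K,T=grab("scene","s1"); crop(i,240,170,440,320,4,"s1c")
E
```

```text
(no output)
```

View pics/t1dock.png

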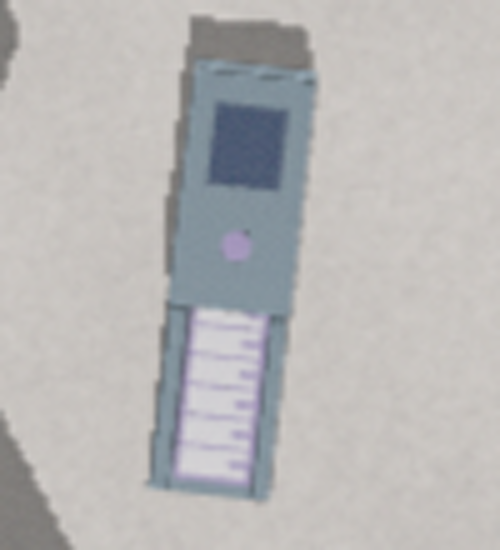

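View pics/t1coast.png

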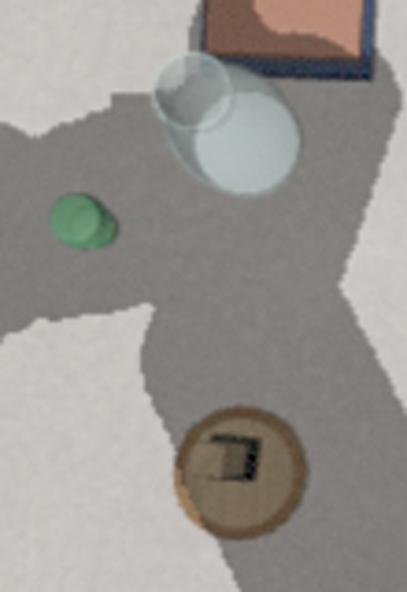

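View pics/s1c.png

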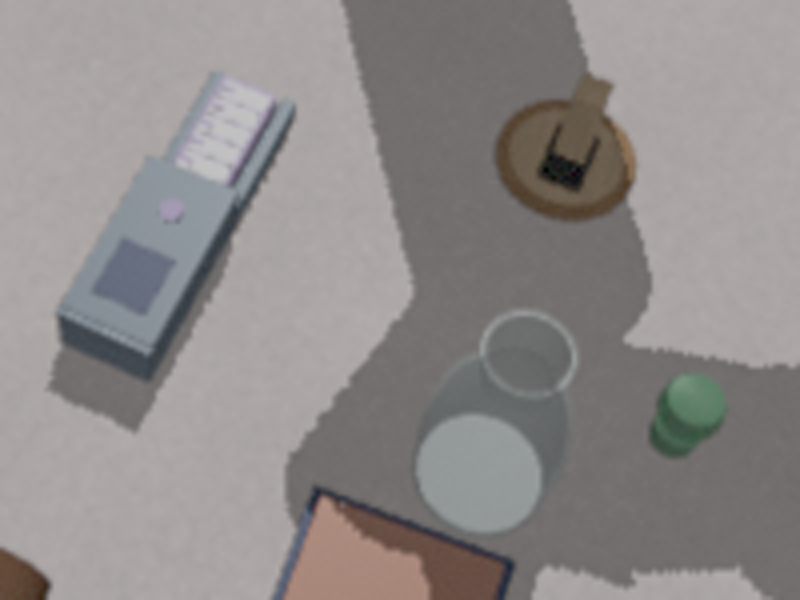

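```bash
cat > fit.py <<'E'
from h import *
from scipy.optimize import least_squares
def d2w(p,q):
    c,s=np.cos(q[2]),np.sin(q[2]); return np.array([q[0]+c*p[0]-s*p[1],q[1]+s*p[0]+c*p[1],p[2]])
L=[(121,34,46),(121,-34,46),(-15,34,46),(-15,-34,46),(-115,34,20),(-115,-34,20)]
top=[(195,62),(315,73),(170,303),(290,315),(153,487),(268,499)]
sc=[(150,352),(62,312),(238,200),(155,158),(295,103),(213,72)]
tp=[((x+.5)/5-.5+225,(y+.5)/5-.5+160) for x,y in top]
sp=[((x+.5)/4-.5+240,(y+.5)/4-.5+170) for x,y in sc]
Kt,Tt=load("t1");Ks,Ts=load("s1")
def res(q,use="ts"):
    W=np.array([d2w(p,q) for p in L]); r=[]
    if "t" in use: r.append(proj(W,Kt,Tt)-tp)
    if "s" in use: r.append(proj(W,Ks,Ts)-sp)
    return np.concatenate(r).ravel()
for u in("ts","t","s"):
    o=least_squares(res,[550,0,0.],args=(u,),x_scale=[1,1,.01]); print(u,o.x.round(4)); 
    if u=="ts": print(o.fun.reshape(-1,2).round(1).tolist())
print("coaster",ray((184.9,267.6),Kt,Tt,8).round(1),ray((381.2,209.3),Ks,Ts,8).round(1))
# tray tail: top edge of tail (z=28) px top crop
for p in[(175,480),(250,484)]: print("tail",ray(((p[0]+.5)/5-.5+225,(p[1]+.5)/5-.5+160),Kt,Tt,28).round(1))
# handle top
print("handle top", ray((120+(207)/3.7,140+460/3.7),Kt,Tt,108).round(1), ray((240+593/4,170+90/4),Ks,Ts,108).round(1))
print("stopper",ray((120+95/3.7,140+230/3.7),Kt,Tt,5).round(1),"carafe",ray((120+247/3.7,140+140/3.7),Kt,Tt,5).round(1))
E
python3 fit.py
```

```text
ts [ 6.035587e+02  5.961920e+01 -1.242000e-01]
[[-1.1, -0.8], [-0.3, -0.4], [-1.4, 0.3], [-0.3, 0.5], [-1.6, 0.6], [0.1, 0.8], [-0.4, 1.4], [-2.1, 0.9], [0.1, -2.1], [-1.7, -0.8], [0.3, -0.1], [-0.7, -0.7]]
t [ 6.039824e+02  5.751790e+01 -1.241000e-01]
s [ 6.032429e+02  6.174650e+01 -1.260000e-01]
coaster [470.7 296.6   8. ] [470.6 300.9   8. ]
tail [498.8  90.8  28. ]
tail [495.7  50.2  28. ]
handle top [481.5 298.  108. ] [482.3 301.5 108. ]
stopper [654.4 406.4   5. ] carafe [721.3 292.5   5. ]
```

```bash
cat >> h.py <<'E'
from scipy.spatial.transform import Rotation as Rn
def TCP(s=None):
    s=s or readout.sense(); M=np.eye(4); M[:3,:3]=Rn.from_euler("xyz",s["tcp_rot"]).as_matrix(); M[:3,3]=s["eef_pos"]; return M
def todelta(pos,az,M=None):
    """target TCP pos, azimuth of tool y (tool straight down) -> translation cm, rotvec in tool"""
    M=TCP() if M is None else M
    G=np.eye(4); G[:3,:3]=np.c_[[np.cos(az+np.pi/2),np.sin(az+np.pi/2),0],[np.cos(az),np.sin(az),0],[0,0,-1]]; G[:3,3]=pos
    D=np.linalg.inv(M)@G; return D[:3,3]/10, Rn.from_matrix(D[:3,:3]).as_rotvec()
E
python3 - <<'E'
from h import *
K,T=grab("wrist","w1")[1:]; M=TCP(); C=T@M  # tcp->cam
np.save("tcp2cam.npy",C); print(C.round(3)); print(M[:3,:3].round(3))
az=np.arctan2(M[1,1],M[0,1]); print("az",az)
for z in(404,350,300):
  for dx,dy in((0,0),(-60,0),(60,0),(-80,-50)):
    t,r=todelta([482+dx,300+dy,z],0.56); D=np.eye(4);D[:3,3]=t*10;D[:3,:3]=Rn.from_rotvec(r).as_matrix()
    print(z,dx,dy,t.round(2),r.round(3),proj([[482,300,108],[482,300,8]],K,C@np.linalg.inv(M@D)).round(0).tolist())
E
```

```text
[[ 0.0000e+00  1.0000e+00  1.0000e-03  4.1900e-01]
 [ 9.5500e-01 -0.0000e+00  2.9600e-01 -8.0775e+01]
 [ 2.9600e-01  1.0000e-03 -9.5500e-01  8.2570e+00]
 [ 0.0000e+00  0.0000e+00  0.0000e+00  1.0000e+00]]
[[-0.947  0.322 -0.   ]
 [ 0.322  0.947 -0.   ]
 [ 0.    -0.    -1.   ]]
az 1.2429449424359504
404 0 0 [-35.98 -18.57   0.05] [-0.     0.     0.683] [[281.0, 202.0], [281.0, 178.0]]
404 -60 0 [-30.3  -20.5    0.05] [-0.     0.     0.683] [[339.0, 237.0], [324.0, 205.0]]
404 60 0 [-41.66 -16.64   0.05] [-0.     0.     0.683] [[218.0, 164.0], [235.0, 149.0]]
404 -80 -50 [-30.01 -25.88   0.05] [-0.     0.     0.683] [[393.0, 202.0], [364.0, 178.0]]
350 0 0 [-35.98 -18.57   5.45] [-0.     0.     0.683] [[281.0, 223.0], [281.0, 189.0]]
350 -60 0 [-30.3  -20.5    5.45] [-0.     0.     0.683] [[352.0, 265.0], [331.0, 220.0]]
350 60 0 [-41.66 -16.64   5.45] [-0.     0.     0.683] [[203.0, 177.0], [227.0, 156.0]]
350 -80 -50 [-30.01 -25.88   5.45] [-0.     0.     0.683] [[419.0, 223.0], [377.0, 189.0]]
300 0 0 [-35.98 -18.57  10.45] [-0.     0.     0.683] [[281.0, 254.0], [281.0, 203.0]]
300 -60 0 [-30.3  -20.5   10.45] [-0.     0.     0.683] [[371.0, 306.0], [340.0, 239.0]]
300 60 0 [-41.66 -16.64  10.45] [-0.     0.     0.683] [[181.0, 197.0], [218.0, 165.0]]
300 -80 -50 [-30.01 -25.88  10.45] [-0.     0.     0.683] [[457.0, 255.0], [395.0, 203.0]]
```

Move directly above the block at TCP z≈350.

step_arm(deltas=[{"translation":[-3,-1.5,0.4],"rot":[0,0,0.06]},{"translation":[-8,-4.1,1.2],"rot":[0,0,0.15]},{"translation":[-13.5,-7,2],"rot":[0,0,0.25]},{"translation":[-19,-9.8,2.9],"rot":[0,0,0.36]},{"translation":[-24.5,-12.6,3.7],"rot":[0,0,0.46]},{"translation":[-30,-15.5,4.5],"rot":[0,0,0.57]},{"translation":[-34,-17.5,5.1],"rot":[0,0,0.64]},{"translation":[-36,-18.6,5.4],"rot":[0,0,0.683]}], grip=0)

```text
clock: 1.3
eef_pos: [483.6, 297.8, 350.4]
tcp_rot: [-3.141, 0.0, 2.127]
contact_force: [-0.0, -0.5, -0.3]
opening: 0.999
```

```bash
python3 - <<'E'
from h import *
i,K,T=grab("wrist","w2"); crop(i,0,0,560,420,1.4,"w2b"); crop(i,220,150,340,270,5,"w2c")
s=readout.sense(); print(s["eef_pos"],s["tcp_rot"],s["clock"],s["contact_force"])
E
```

```text
[484.49353342 296.82182709 350.12292126] [-3.14139770e+00  1.24358459e-03  2.12524204e+00] 1.35 [ 0.93960606 -1.36016979 -0.56345091]
```

View pics/w2c.png

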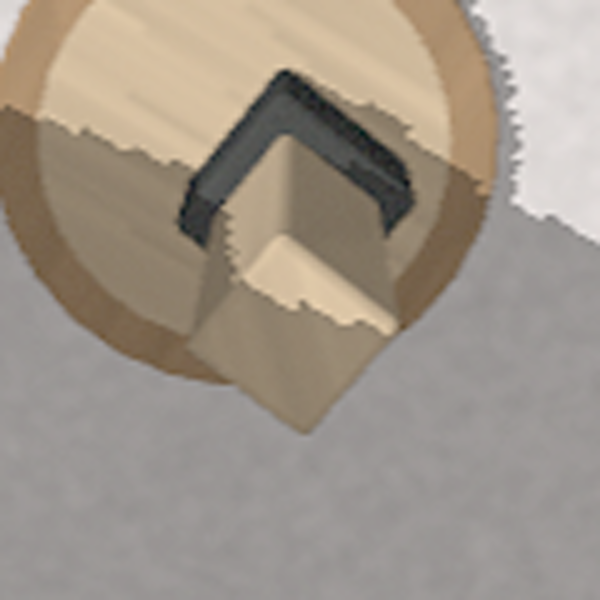

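View pics/w2b.png

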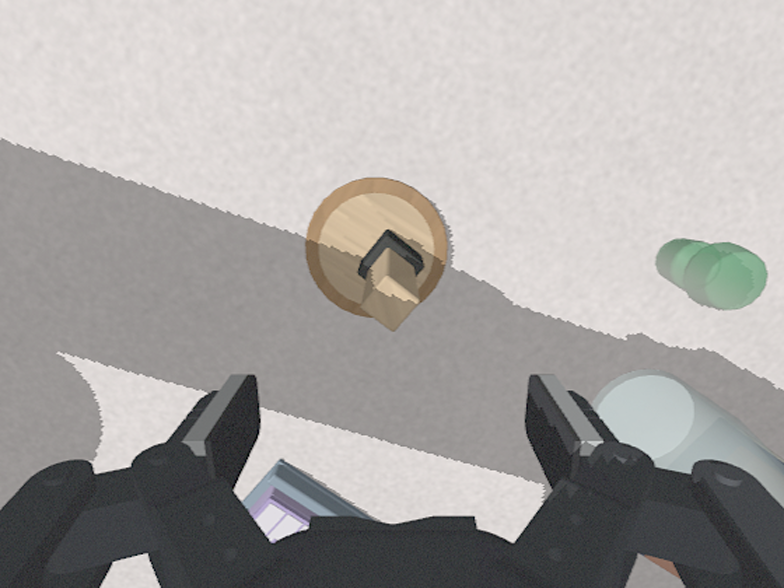

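The wrist view is sharp. In the crop the handle's top corners are at (285,233), (400,330), (307,435), (188,343), and the dark foot is below. The coaster is well round it, and everything else is clear of the fingers.

```bash
python3 - <<'E'
from h import *
from scipy.optimize import least_squares
K,T=load("w2")
m=lambda p:((p[0]+.5)/5-.5+220,(p[1]+.5)/5-.5+150)
c=[(285,233),(400,330),(307,435),(188,343)]
W=np.array([ray(m(p),K,T,108) for p in c]); print(W.round(1).tolist(), np.linalg.norm(np.roll(W,-1,0)-W,axis=1).round(1), "centre",W.mean(0).round(1))
e=np.roll(W,-1,0)-W; print("edge az",np.arctan2(e[:,1],e[:,0]).round(3))
# coaster: fit ellipse via points on rim at 1.4x picture
pts=[(306,240),(449,247),(377,178),(330,193),(430,200),(325,295),(445,270),(313,220)]
R=np.array([ray((x/1.4,y/1.4),K,T,8)[:2] for x,y in pts])
o=least_squares(lambda q:np.hypot(*(R-q[:2]).T)-50,[475,300]);print("coaster",o.x.round(1),o.fun.round(1))
b=W.mean(0)[:2]
print("foot corners z8 z38 back-proj: ",[ray(m(p),K,T,8).round(1).tolist() for p in((285,68),(180,222),(412,200))])
E
```

```text
[[471.8, 312.4, 108.0], [492.3, 309.0, 108.0], [489.7, 289.3, 108.0], [468.7, 292.2, 108.0]] [20.7 19.9 21.1 20.4] centre [480.6 300.7 108. ]
edge az [-0.162 -1.703  3.005  1.419]
coaster [470.4 299.7] [-0.2 -0.5 -0.5  0.6 -0.1 -0.7 -1.  -1.3]
foot corners z8 z38 back-proj:  [[467.7, 316.9, 8.0], [466.2, 280.1, 8.0], [502.5, 307.9, 8.0]]
```

```bash
cat >> h.py <<'E'
def G(pos,az):
    G=np.eye(4); G[:3,:3]=np.c_[[np.cos(az+np.pi/2),np.sin(az+np.pi/2),0],[np.cos(az),np.sin(az),0],[0,0,-1]]; G[:3,3]=pos; return G
def after(M,t,rz):
    D=np.eye(4);D[:3,3]=np.array(t)*10;D[:3,:3]=Rn.from_rotvec([0,0,rz]).as_matrix(); N=M@D
    return N, N[:3,3].round(2), np.arctan2(N[1,1],N[0,1]).round(4)
E
python3 - <<'E'
from h import *
M=G([201.225,591.725,404.681],1.2429); M,p,a=after(M,[-36,-18.6,5.4],.683); print(p,a)
print(todelta([480.6,300.7,238],-.146,M), readout.sense()["eef_pos"])
E
```

```text
[482.14 299.7  350.68] 0.5599
(array([ 0.16703353, -0.07743082, 11.2681    ]), array([0.    , 0.    , 0.7059])) [484.49353342 296.82182709 350.12292126]
```

step_arm(deltas=[{"translation":[0.17,-0.08,0.3],"rot":[0,0,0.1]},{"translation":[0.17,-0.08,1],"rot":[0,0,0.25]},{"translation":[0.17,-0.08,2],"rot":[0,0,0.4]},{"translation":[0.17,-0.08,3.5],"rot":[0,0,0.55]},{"translation":[0.17,-0.08,5],"rot":[0,0,0.65]},{"translation":[0.17,-0.08,6.3],"rot":[0,0,0.7]},{"translation":[0.17,-0.08,6.9],"rot":[0,0,0.706]},{"translation":[0.17,-0.08,7],"rot":[0,0,0.706]}], grip=0)

```text
clock: 2.35
eef_pos: [480.4, 300.9, 280.5]
tcp_rot: [-3.141, 0.0, 1.426]
contact_force: [0.9, 0.2, 0.9]
opening: 1.001
```

```bash
python3 - <<'E'
from h import *
i,K,T=grab("wrist","w3"); crop(i,140,180,420,390,2.8,"w3b")
s=readout.sense(); print(s["eef_pos"],s["tcp_rot"],s["clock"],s["contact_force"],s["qvel"].round(3))
b=np.array([480.6,300.7]);c,sn=np.cos(-.146),np.sin(-.146)
P=[[b[0]+c*x-sn*y,b[1]+sn*x+c*y,108] for x,y in((-11,-11),(-11,11),(11,11),(11,-11))]
print(((proj(P,K,T)-[140,180])*2.8).round(0).tolist())
E
```

```text
[480.56398184 300.88973561 280.72800592] [-3.1415708e+00  1.2973388e-05  1.4259339e+00] 2.4 [0.47278501 0.204303   0.63945722] [-0.001 -0.007 -0.006 -0.001  0.002  0.004]
[[327.0, 313.0], [324.0, 198.0], [455.0, 199.0], [453.0, 314.0]]
```

View pics/w3b.png

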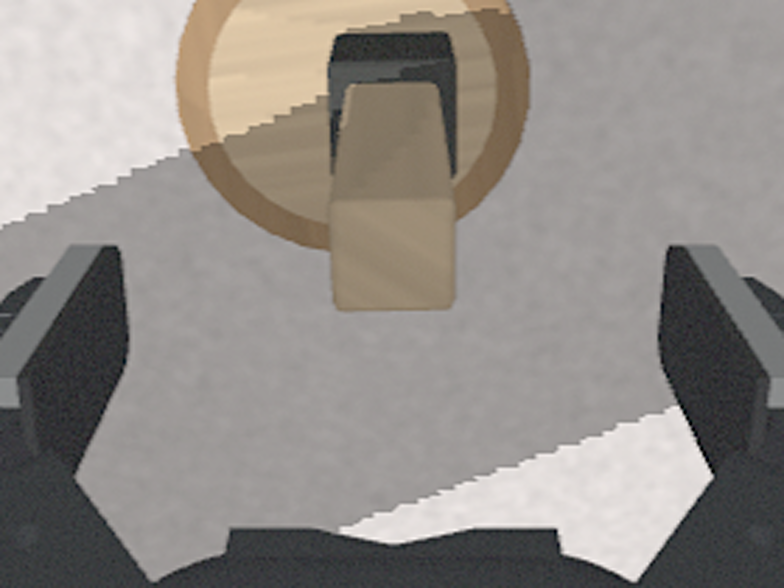

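The handle sits centred (px 331–455) between the pads and square to them. Descend, then close.

step_arm(deltas=[{"translation":[0,0,0.6]},{"translation":[0,0,1.6]},{"translation":[0,0,2.6]},{"translation":[0,0,3.5]},{"translation":[0,0,4.1]},{"translation":[0,0,4.3]},{"translation":[0,0,4.3]},{"translation":[0,0,4.3]}], grip=0)

```text
schema error: expected keys translation, rot
```

step_arm(deltas=[{"translation":[0,0,0]},{"translation":[0,0,0]},{"translation":[0,0,0]},{"translation":[0,0,0]},{"translation":[0,0,0]},{"translation":[0,0,0]},{"translation":[0,0,0]},{"translation":[0,0,0]}], grip=255, squeeze=45)

```text
schema error: expected keys translation, rot
```

```bash
python3 - <<'E'
from h import *
i,K,T=grab("wrist","w4"); crop(i,0,0,560,420,1.4,"w4b")
i,K,T=grab("scene","s4"); crop(i,300,130,450,250,5,"s4b")
s=readout.sense(); print(s["eef_pos"],s["tcp_rot"],s["clock"],s["contact_force"],s["wrist_torque"],s["opening"])
E
```

```text
[480.71402812 300.92402923 281.1549922 ] [ 3.14105900e+00 -4.54078353e-04  1.42554520e+00] 2.5 [0.47325386 0.51586252 0.42865547] [-0.01540429 -0.01974765  0.01420143] 1.0027879849374413
```

View pics/w4b.png

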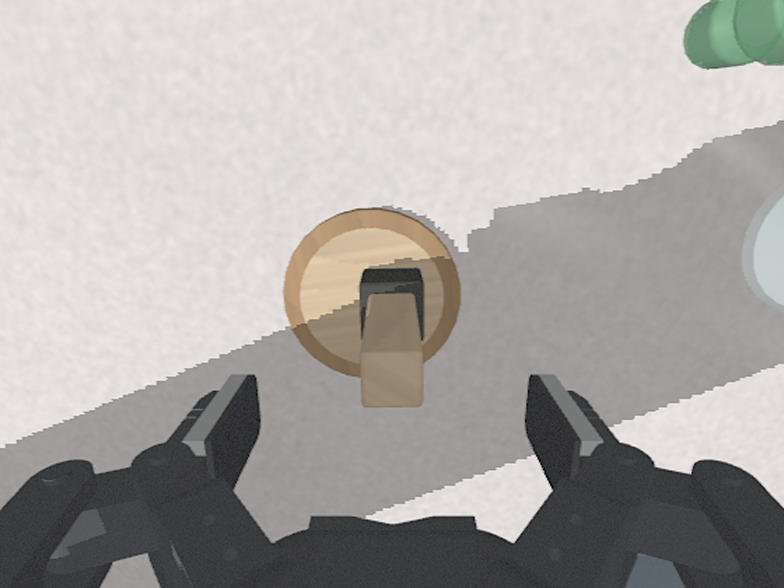

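View pics/s4b.png

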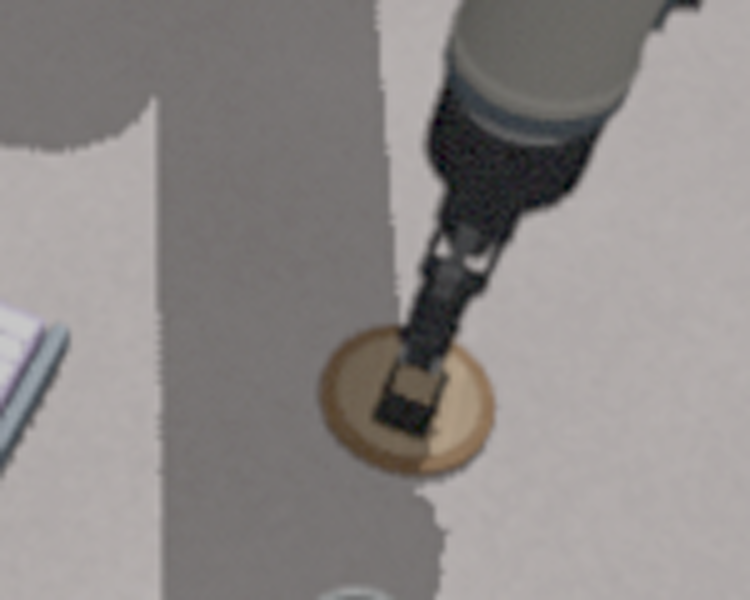

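Both calls were refused because `rot` is required in every row. The pose is unchanged and the view is the same as before, so I'll resend them.

step_arm(deltas=[{"translation":[0,0,0.6],"rot":[0,0,0]},{"translation":[0,0,1.6],"rot":[0,0,0]},{"translation":[0,0,2.6],"rot":[0,0,0]},{"translation":[0,0,3.5],"rot":[0,0,0]},{"translation":[0,0,4.1],"rot":[0,0,0]},{"translation":[0,0,4.3],"rot":[0,0,0]},{"translation":[0,0,4.3],"rot":[0,0,0]},{"translation":[0,0,4.3],"rot":[0,0,0]}], grip=0)

```text
clock: 3.5
eef_pos: [480.7, 300.8, 238.0]
tcp_rot: [3.141, -0.0, 1.425]
contact_force: [0.4, -1.3, -0.1]
opening: 1.002
```

step_arm(deltas=[{"translation":[0,0,0],"rot":[0,0,0]},{"translation":[0,0,0],"rot":[0,0,0]},{"translation":[0,0,0],"rot":[0,0,0]},{"translation":[0,0,0],"rot":[0,0,0]},{"translation":[0,0,0],"rot":[0,0,0]},{"translation":[0,0,0],"rot":[0,0,0]},{"translation":[0,0,0],"rot":[0,0,0]},{"translation":[0,0,0],"rot":[0,0,0]}], grip=255, squeeze=45)

```text
clock: 4.5
eef_pos: [480.6, 300.8, 237.8]
tcp_rot: [3.141, -0.0, 1.425]
contact_force: [-0.0, 0.3, 3.8]
opening: 0.251
```

```bash
python3 - <<'E'
from h import *
i,K,T=grab("wrist","w5"); crop(i,0,0,560,420,1.4,"w5b")
s=readout.sense(); print(s["eef_pos"],s["tcp_rot"],s["clock"],s["contact_force"],s["wrist_torque"],s["opening"])
E
```

```text
[480.64696107 300.77839376 237.7786557 ] [ 3.14141958e+00 -1.64157467e-04  1.42480366e+00] 4.55 [-0.94750154 -0.43717692  3.41860774] [ 0.0406743  0.0632426 -0.0274435] 0.25457805262847916
```

View pics/w5b.png

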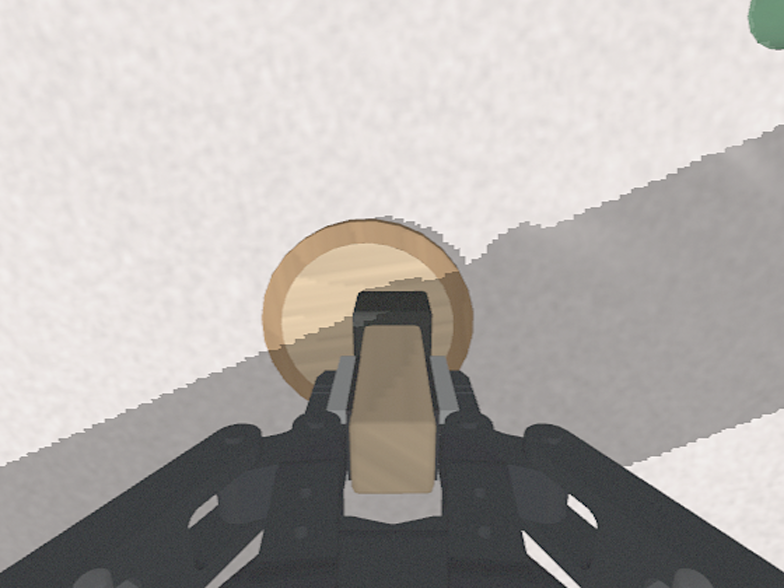

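```bash
python3 - <<'E'
from h import *
M=G([482.14,299.7,350.68],.5599); M,p,a=after(M,[.17,-.08,7],.706); M,p,a=after(M,[0,0,4.3],0);print(p,a)
t,r=todelta([520,-10,330],-.124,M);print(t.round(2),r.round(3))
N,p,a=after(M,[-31,0.6,-9.2],-.022);print(p,a)
C=np.load("tcp2cam.npy");K,_=load("w2")
q=[603.6,59.6,-.124]
from fit import d2w
print(proj([d2w(x,q) for x in((-115,34,20),(-115,-34,20),(-106,0,28),(-15,34,46),(-15,-34,46))],K,C@np.linalg.inv(N)).round())
E
```

```text
[480.56 300.72 237.68] -0.1461
[-30.17   8.43  -9.23] [ 0.     0.    -0.022]
[441.37  -6.86 329.68] -0.1241
ts [ 6.035587e+02  5.961920e+01 -1.242000e-01]
[[-1.1, -0.8], [-0.3, -0.4], [-1.4, 0.3], [-0.3, 0.5], [-1.6, 0.6], [0.1, 0.8], [-0.4, 1.4], [-2.1, 0.9], [0.1, -2.1], [-1.7, -0.8], [0.3, -0.1], [-0.7, -0.7]]
t [ 6.039824e+02  5.751790e+01 -1.241000e-01]
s [ 6.032429e+02  6.174650e+01 -1.260000e-01]
coaster [470.7 296.6   8. ] [470.6 300.9   8. ]
tail [498.8  90.8  28. ]
tail [495.7  50.2  28. ]
handle top [481.5 298.  108. ] [482.3 301.5 108. ]
stopper [654.4 406.4   5. ] carafe [721.3 292.5   5. ]
[[330.  47.]
 [326. 137.]
 [341.  93.]
 [479.  41.]
 [463. 140.]]
```

step_arm(deltas=[{"translation":[0,0,-1],"rot":[0,0,0]},{"translation":[-1,0,-3],"rot":[0,0,0]},{"translation":[-4.5,0.3,-5.5],"rot":[0,0,-0.005]},{"translation":[-10,0.7,-7.5],"rot":[0,0,-0.01]},{"translation":[-16,1.1,-8.7],"rot":[0,0,-0.015]},{"translation":[-22,1.5,-9.2],"rot":[0,0,-0.02]},{"translation":[-27.5,1.8,-9.2],"rot":[0,0,-0.022]},{"translation":[-31,2,-9.2],"rot":[0,0,-0.022]}], grip=255)

```text
clock: 5.55
eef_pos: [454.6, -11.0, 330.3]
tcp_rot: [3.141, 0.0, 1.446]
contact_force: [1.0, 0.6, -1.2]
opening: 0.254
```

step_arm(deltas=[{"translation":[0,0,0],"rot":[0,0,0]},{"translation":[0,0,0],"rot":[0,0,0]},{"translation":[0,0,0],"rot":[0,0,0]}])

```text
clock: 5.92
eef_pos: [455.4, -8.1, 329.8]
tcp_rot: [3.142, -0.0, 1.448]
contact_force: [-0.4, 0.2, -0.9]
opening: 0.253
```

```bash
python3 - <<'E'
from h import *
i,K,T=grab("wrist","w6"); crop(i,0,0,560,420,1.4,"w6b"); crop(i,290,0,540,190,3.2,"w6c")
s=readout.sense(); print(s["eef_pos"],s["tcp_rot"],s["clock"],s["contact_force"],s["wrist_torque"],s["opening"])
E
```

```text
[455.36967441  -8.01631397 329.70026395] [-3.14152107e+00 -1.28788613e-04  1.44815177e+00] 5.975 [ 0.25669726 -1.02736157 -1.89890337] [-0.01674105  0.0042015   0.0022333 ] 0.24861686866584687
```

View pics/w6b.png

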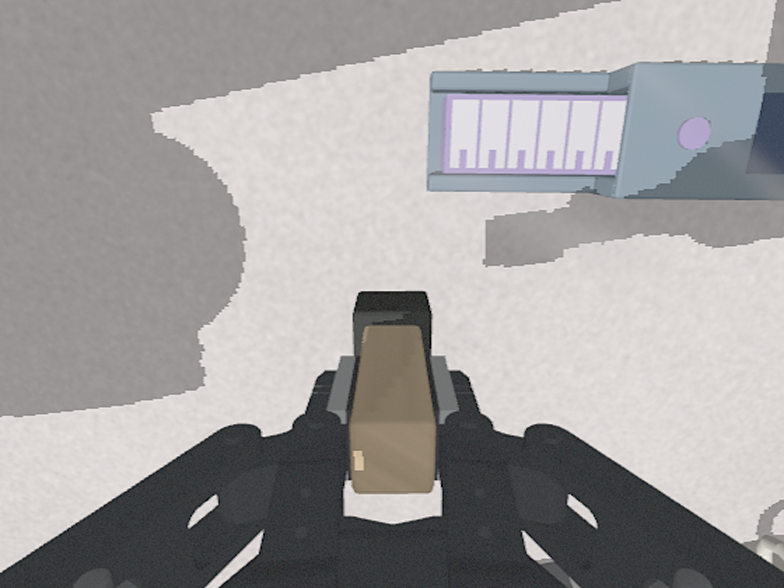

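View pics/w6c.png

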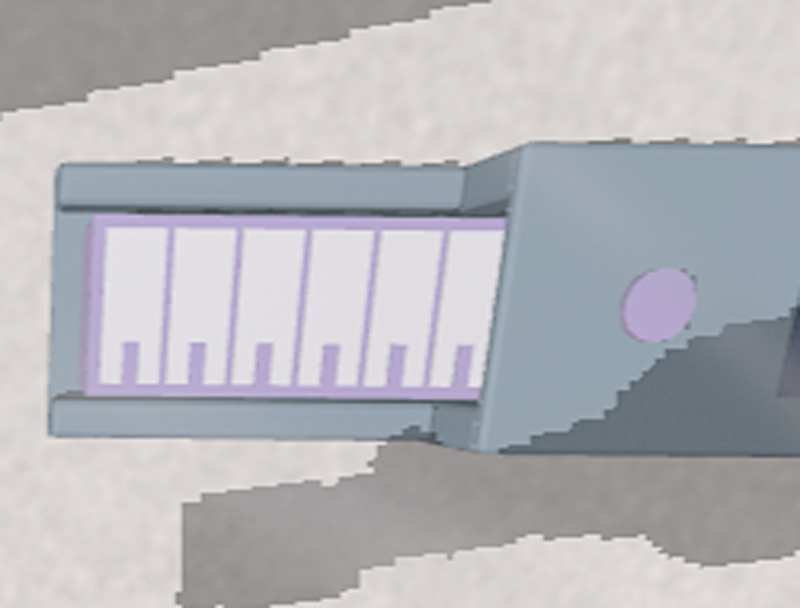

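```bash
sed -i 's/^for u in/if __name__=="__main__":\n  pass\nfor u in/' fit.py; python3 - <<'E' | grep -v "^ts\|^t \|^s \|^handle\|^stopper\|^\[\["
from fit import *
K,T=load("w6")
m=lambda p:((p[0]+.5)/3.2-.5+290,(p[1]+.5)/3.2-.5)
L=[(-115,34,20),(-115,23,20),(-115,-23,20),(-15,34,46),(-15,-34,46),(-115,-34,20)]
P=[m(p) for p in((62,165),(62,208),(54,396),(528,142),(482,450),(51,436))]
f=lambda q:(proj([d2w(p,q) for p in L],K,T)-P).ravel()
o=least_squares(f,[603,59,-.124],x_scale=[1,1,.01]);print("W6",o.x.round(4),o.fun.reshape(-1,2).round(1).tolist())
q=o.x;c,s=np.cos(q[2]),np.sin(q[2])
for z,p in((28,(99,216)),(28,(93,396)),(28,(103,216)),(28,(100,396)),(4,(85,300))):
    w=ray(m(p),K,T,z); d=w[:2]-q[:2]; print("tail",z,w.round(1),"dock",(c*d[0]+s*d[1]).round(1),(-s*d[0]+c*d[1]).round(1))
E
python3 - <<'E'
import cv2
i=cv2.imread('pics/w6.png')
cv2.imwrite('pics/w6d.png',cv2.resize(i[40:150,300:360],None,fx=6,fy=5,interpolation=cv2.INTER_CUBIC))
E
```

```text
coaster [470.7 296.6   8. ] [470.6 300.9   8. ]
tail [498.8  90.8  28. ]
tail [495.7  50.2  28. ]
W6 [ 6.023191e+02  5.893660e+01 -1.286000e-01] [[-0.3, -2.6], [-0.7, -0.6], [0.0, 1.2], [0.3, -1.1], [-0.0, 1.6], [0.6, 2.2]]
tail 28 [499.6  92.3  28. ] dock -106.2 19.9
tail 28 [494.5  51.   28. ] dock -105.9 -21.7
tail 28 [500.5  92.2  28. ] dock -105.2 19.9
tail 28 [496.2  50.8  28. ] dock -104.2 -21.7
tail 4 [497.1  74.5   4. ] dock -106.3 2.0
```

View pics/w6d.png

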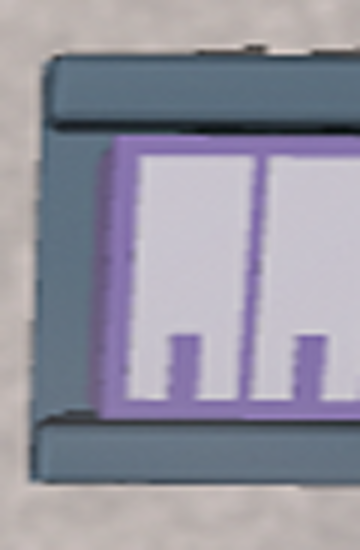

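```bash
python3 - <<'E'
from h import *
M=G([480.56,300.72,237.68],-.1461); M,p,a=after(M,[-31,2,-9.2],-.022);print(p,a)
q=[602.8,59.1,-.126];c,s=np.cos(q[2]),np.sin(q[2])
X=-136; tgt=[q[0]+c*X,q[1]+s*X]; print(tgt)
print(todelta(tgt+[237],-.126,M))
E
```

```text
[455.22  -8.89 329.68] -0.1241
[np.float64(467.8781404871614), np.float64(76.19069412276318)]
(array([8.59926082, 0.20325807, 9.268     ]), array([0.    , 0.    , 0.0019]))
```

step_arm(deltas=[{"translation":[1.5,0.2,0.5],"rot":[0,0,0.002]},{"translation":[4,0.2,1.5],"rot":[0,0,0.002]},{"translation":[6.5,0.2,3],"rot":[0,0,0.002]},{"translation":[8.2,0.2,4.8],"rot":[0,0,0.002]},{"translation":[8.6,0.2,6.6],"rot":[0,0,0.002]},{"translation":[8.6,0.2,8.2],"rot":[0,0,0.002]},{"translation":[8.6,0.2,9],"rot":[0,0,0.002]},{"translation":[8.6,0.2,9.2],"rot":[0,0,0.002]}], grip=255)

```text
clock: 6.98
eef_pos: [467.8, 76.2, 237.2]
tcp_rot: [-3.141, 0.0, 1.445]
contact_force: [-0.1, 0.4, -2.3]
opening: 0.255
```

step_arm(deltas=[{"translation":[0,0,0],"rot":[0,0,0]},{"translation":[0,0,0],"rot":[0,0,0]},{"translation":[0,0,0],"rot":[0,0,0]}])

```text
clock: 7.35
eef_pos: [468.1, 76.1, 238.1]
tcp_rot: [3.141, -0.0, 1.444]
contact_force: [0.0, -0.6, -1.3]
opening: 0.25
```

```bash
cat > force.py <<'E'
from h import *
import sys
q=[602.8,59.1,-.126];c,s_=np.cos(q[2]),np.sin(q[2])
n=int(sys.argv[1]) if len(sys.argv)>1 else 4
F=[];
for k in range(n):
    st=readout.sense(); F.append(st["contact_force"])
    if k<n-1: imaging.grab_frame("top")
F=np.array(F); d=st["eef_pos"][:2]-np.array(q[:2])
print("t",st["clock"],"dock x,y",(c*d[0]+s_*d[1]).round(2),(-s_*d[0]+c*d[1]).round(2),"z",st["eef_pos"][2].round(2),"Fax",(F[:,0]*c+F[:,1]*s_).round(2),"mean",(F[:,0]*c+F[:,1]*s_).mean().round(2),"Fy,Fz",F.mean(0)[1:].round(2),"torque",st["wrist_torque"].round(3),"tau",st["joint_efforts"].round(3))
E
python3 force.py 8; python3 - <<'E'
from h import *
i,K,T=grab("wrist","w7"); crop(i,140,120,540,420,2,"w7b")
i,K,T=grab("top","t7"); crop(i,225,160,325,270,5,"t7b")
E
```

```text
t 7.7 dock x,y -135.99 0.03 z 237.72 Fax [ 0.09 -1.03  0.11  0.49  0.16  0.27 -0.47 -0.03] mean -0.05 Fy,Fz [ 0.02 -1.09] torque [ 0.031 -0.016  0.001] tau [-1.2000e-02 -4.9474e+01 -2.2009e+01 -0.0000e+00  1.0000e-03  0.0000e+00]
```

View pics/w7b.png

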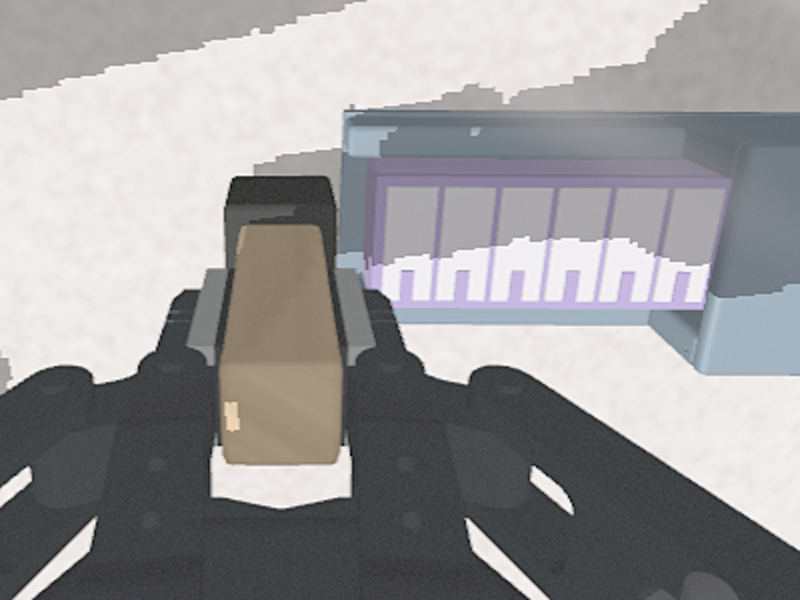

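View pics/t7b.png

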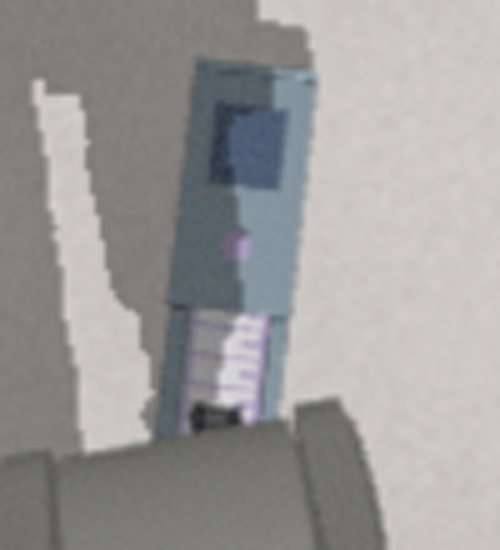

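step_arm(deltas=[{"translation":[0,0.12,0],"rot":[0,0,0]},{"translation":[0,0.25,0],"rot":[0,0,0]},{"translation":[0,0.4,0],"rot":[0,0,0]},{"translation":[0,0.55,0],"rot":[0,0,0]},{"translation":[0,0.7,0],"rot":[0,0,0]},{"translation":[0,0.82,0],"rot":[0,0,0]},{"translation":[0,0.92,0],"rot":[0,0,0]},{"translation":[0,1.0,0],"rot":[0,0,0]}], grip=255)

```text
clock: 8.8
eef_pos: [477.9, 75.0, 237.7]
tcp_rot: [-3.142, 0.0, 1.445]
contact_force: [-0.1, 0.2, -1.3]
opening: 0.256
```

```bash
python3 force.py 3; python3 - <<'E'
from h import *
i,K,T=grab("wrist","w8"); crop(i,140,120,540,420,2,"w8b")
E
```

```text
t 8.9 dock x,y -125.93 0.03 z 237.67 Fax [-0.16  0.1   0.34] mean 0.09 Fy,Fz [ 0.21 -1.34] torque [-0.013  0.003  0.011] tau [-1.7000e-02 -5.0491e+01 -2.2314e+01 -2.0000e-03  6.0000e-03 -5.0000e-03]
```

View pics/w8b.png

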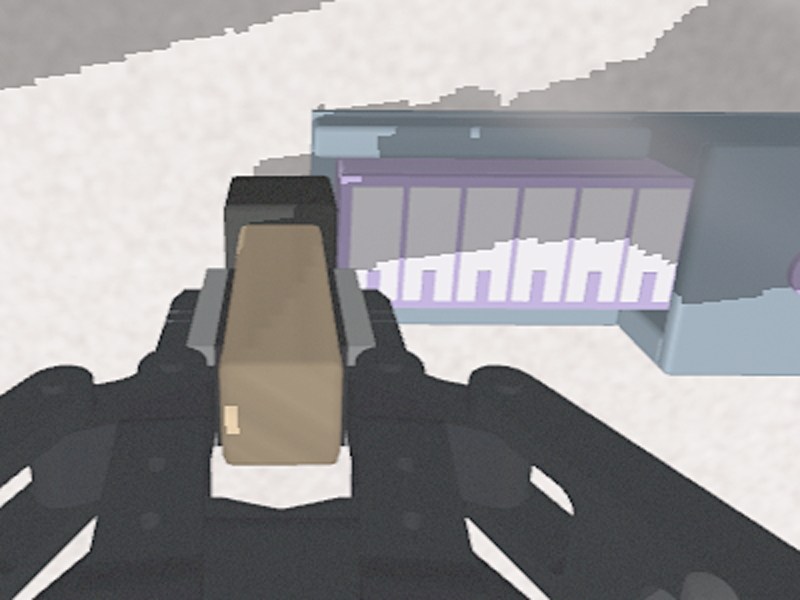

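Foot is within a few mm of the tail, square to it, and inside the rails. Push the first part at about 8–10 mm/s.

step_arm(deltas=[{"translation":[0,0.08,0],"rot":[0,0,0]},{"translation":[0,0.18,0],"rot":[0,0,0]},{"translation":[0,0.28,0],"rot":[0,0,0]},{"translation":[0,0.38,0],"rot":[0,0,0]},{"translation":[0,0.48,0],"rot":[0,0,0]},{"translation":[0,0.58,0],"rot":[0,0,0]},{"translation":[0,0.68,0],"rot":[0,0,0]},{"translation":[0,0.78,0],"rot":[0,0,0]}])

```text
clock: 9.95
eef_pos: [485.6, 74.0, 237.7]
tcp_rot: [3.142, 0.0, 1.445]
contact_force: [0.2, -0.5, -2.1]
opening: 0.254
```

```bash
python3 force.py 4
```

```text
t 10.1 dock x,y -118.04 0.04 z 237.72 Fax [ 0.24 -0.39  0.24  0.2 ] mean 0.07 Fy,Fz [-0.19 -1.59] torque [ 0.021 -0.023  0.024] tau [-1.3000e-02 -5.1430e+01 -2.2681e+01 -3.0000e-03 -4.6000e-02 -5.0000e-03]
```

step_arm(deltas=[{"translation":[0,0.1,0],"rot":[0,0,0]},{"translation":[0,0.2,0],"rot":[0,0,0]},{"translation":[0,0.3,0],"rot":[0,0,0]},{"translation":[0,0.4,0],"rot":[0,0,0]},{"translation":[0,0.5,0],"rot":[0,0,0]},{"translation":[0,0.6,0],"rot":[0,0,0]},{"translation":[0,0.7,0],"rot":[0,0,0]},{"translation":[0,0.8,0],"rot":[0,0,0]}])

```text
clock: 11.1
eef_pos: [493.6, 73.0, 237.7]
tcp_rot: [-3.142, 0.0, 1.445]
contact_force: [-1.2, -0.7, 0.1]
opening: 0.255
```

```bash
python3 force.py 4;  python3 - <<'E'
from h import *
i,K,T=grab("wrist","w9"); crop(i,140,120,540,420,2,"w9b")
E
```

```text
t 11.25 dock x,y -109.99 0.04 z 237.69 Fax [-1.13 -0.87 -1.06 -0.67] mean -0.93 Fy,Fz [-0.2  -0.93] torque [-0.017  0.031  0.023] tau [-2.0000e-03 -5.2423e+01 -2.3049e+01 -0.0000e+00 -9.4000e-02 -6.0000e-03]
```

View pics/w9b.png

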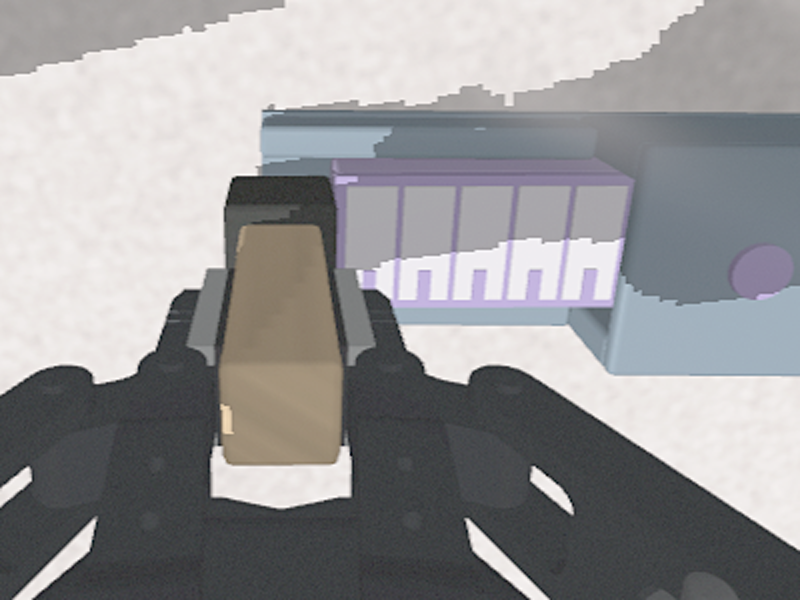

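Contact: axial force ≈ -0.9 N (sliding friction), with the tray now travelling (about 12 mm in). Continue to about 36 mm, then go in finer steps.

step_arm(deltas=[{"translation":[0,0.1,0],"rot":[0,0,0]},{"translation":[0,0.2,0],"rot":[0,0,0]},{"translation":[0,0.3,0],"rot":[0,0,0]},{"translation":[0,0.4,0],"rot":[0,0,0]},{"translation":[0,0.5,0],"rot":[0,0,0]},{"translation":[0,0.6,0],"rot":[0,0,0]},{"translation":[0,0.7,0],"rot":[0,0,0]},{"translation":[0,0.8,0],"rot":[0,0,0]}])

```text
clock: 12.3
eef_pos: [501.5, 72.0, 237.7]
tcp_rot: [3.142, 0.0, 1.445]
contact_force: [-1.1, -1.0, -1.5]
opening: 0.254
```

step_arm(deltas=[{"translation":[0,0.1,0],"rot":[0,0,0]},{"translation":[0,0.2,0],"rot":[0,0,0]},{"translation":[0,0.3,0],"rot":[0,0,0]},{"translation":[0,0.4,0],"rot":[0,0,0]},{"translation":[0,0.5,0],"rot":[0,0,0]},{"translation":[0,0.6,0],"rot":[0,0,0]},{"translation":[0,0.7,0],"rot":[0,0,0]},{"translation":[0,0.8,0],"rot":[0,0,0]}])

```text
clock: 13.3
eef_pos: [509.4, 71.0, 237.7]
tcp_rot: [-3.142, 0.0, 1.445]
contact_force: [-0.5, 0.0, -2.0]
opening: 0.251
```

```bash
python3 force.py 4
```

```text
t 13.45 dock x,y -94.03 0.04 z 237.73 Fax [-0.51 -0.03 -0.69 -0.17] mean -0.35 Fy,Fz [-0.08 -1.66] torque [-0.037 -0.024 -0.006] tau [-1.2000e-02 -5.4089e+01 -2.3406e+01 -2.0000e-03 -5.0000e-02 -4.0000e-03]
```

step_arm(deltas=[{"translation":[0,0.1,0],"rot":[0,0,0]},{"translation":[0,0.2,0],"rot":[0,0,0]},{"translation":[0,0.3,0],"rot":[0,0,0]},{"translation":[0,0.4,0],"rot":[0,0,0]},{"translation":[0,0.5,0],"rot":[0,0,0]},{"translation":[0,0.6,0],"rot":[0,0,0]},{"translation":[0,0.7,0],"rot":[0,0,0]}])

```text
clock: 14.32
eef_pos: [516.4, 70.1, 237.7]
tcp_rot: [-3.142, 0.0, 1.445]
contact_force: [-1.7, 0.6, -0.8]
opening: 0.252
```

```bash
python3 force.py 4
```

```text
t 14.475 dock x,y -87.02 0.05 z 237.67 Fax [-1.82 -0.69 -0.86  0.28] mean -0.77 Fy,Fz [-0.15 -0.81] torque [ 0.008  0.099 -0.006] tau [-0.0000e+00 -5.4972e+01 -2.3749e+01  0.0000e+00 -9.8000e-02 -6.0000e-03]
```

step_arm(deltas=[{"translation":[0,0.04,0],"rot":[0,0,0]},{"translation":[0,0.08,0],"rot":[0,0,0]},{"translation":[0,0.12,0],"rot":[0,0,0]},{"translation":[0,0.15,0],"rot":[0,0,0]}])

```text
clock: 14.98
eef_pos: [517.8, 69.9, 237.7]
tcp_rot: [3.142, 0.0, 1.445]
contact_force: [-1.1, -0.8, -0.8]
opening: 0.253
```

step_arm(deltas=[{"translation":[0,0.04,0],"rot":[0,0,0]},{"translation":[0,0.08,0],"rot":[0,0,0]},{"translation":[0,0.12,0],"rot":[0,0,0]},{"translation":[0,0.15,0],"rot":[0,0,0]}])

```text
clock: 15.48
eef_pos: [519.4, 69.7, 237.7]
tcp_rot: [3.142, -0.0, 1.445]
contact_force: [-1.9, -0.7, -2.3]
opening: 0.256
```

```bash
python3 force.py 5
```

```text
t 15.675 dock x,y -84.14 0.02 z 237.68 Fax [-1.83  0.   -0.03 -0.31 -1.02] mean -0.64 Fy,Fz [-0.24 -1.75] torque [0.028 0.109 0.032] tau [-3.8000e-02 -5.5392e+01 -2.3966e+01 -1.9000e-02 -1.7200e-01 -1.0000e-03]
```

step_arm(deltas=[{"translation":[0,0.04,0],"rot":[0,0,0]},{"translation":[0,0.08,0],"rot":[0,0,0]},{"translation":[0,0.12,0],"rot":[0,0,0]},{"translation":[0,0.15,0],"rot":[0,0,0]}])

```text
clock: 16.18
eef_pos: [520.8, 69.5, 237.7]
tcp_rot: [-3.142, 0.0, 1.445]
contact_force: [-2.3, -0.8, -1.5]
opening: 0.25
```

```bash
python3 force.py 5
```

```text
t 16.375 dock x,y -82.64 0.03 z 237.69 Fax [-2.14 -0.98 -0.89 -0.73 -0.46] mean -1.04 Fy,Fz [ 0.17 -0.93] torque [0.001 0.163 0.01 ] tau [-1.0800e-01 -5.5329e+01 -2.4192e+01 -5.0000e-02 -3.4800e-01 -1.0000e-03]
```

The joint-5 torque (-0.35, up from about -0.1) is starting to rise, so I'll go in finer steps.

step_arm(deltas=[{"translation":[0,0.03,0],"rot":[0,0,0]},{"translation":[0,0.06,0],"rot":[0,0,0]},{"translation":[0,0.08,0],"rot":[0,0,0]}])

```text
clock: 16.75
eef_pos: [521.6, 69.4, 237.7]
tcp_rot: [3.142, -0.0, 1.445]
contact_force: [-1.3, 0.2, -1.4]
opening: 0.252
```

```bash
python3 force.py 5
```

```text
t 16.95 dock x,y -81.85 0.02 z 237.66 Fax [-1.31 -1.5  -0.9  -0.78 -1.36] mean -1.17 Fy,Fz [-0.01 -1.  ] torque [0.036 0.172 0.009] tau [-1.0100e-01 -5.5531e+01 -2.4222e+01 -4.8000e-02 -3.2000e-01 -1.0000e-03]
```

step_arm(deltas=[{"translation":[0,0.04,0],"rot":[0,0,0]},{"translation":[0,0.08,0],"rot":[0,0,0]},{"translation":[0,0.12,0],"rot":[0,0,0]},{"translation":[0,0.15,0],"rot":[0,0,0]}])

```text
clock: 17.45
eef_pos: [523.1, 69.2, 237.7]
tcp_rot: [3.142, -0.0, 1.445]
contact_force: [-0.9, -0.1, -1.0]
opening: 0.253
```

```bash
python3 force.py 2
```

```text
t 17.5 dock x,y -80.3 0.04 z 237.69 Fax [-0.88 -0.55] mean -0.72 Fy,Fz [-0.13 -1.08] torque [-0.024  0.155  0.04 ] tau [-6.4000e-02 -5.5971e+01 -2.4152e+01 -3.7000e-02 -2.2800e-01  1.0000e-03]
```

step_arm(deltas=[{"translation":[0,0.04,0],"rot":[0,0,0]},{"translation":[0,0.08,0],"rot":[0,0,0]},{"translation":[0,0.12,0],"rot":[0,0,0]},{"translation":[0,0.15,0],"rot":[0,0,0]}])

```text
clock: 18.0
eef_pos: [524.6, 69.0, 237.7]
tcp_rot: [3.142, -0.0, 1.445]
contact_force: [-1.6, -0.1, -1.0]
opening: 0.251
```

```bash
python3 force.py 2
```

```text
t 18.05 dock x,y -78.8 0.03 z 237.7 Fax [-1.55 -0.19] mean -0.87 Fy,Fz [-0.28 -1.75] torque [0.005 0.213 0.022] tau [-6.2000e-02 -5.6136e+01 -2.4188e+01 -3.6000e-02 -2.2500e-01  1.0000e-03]
```

step_arm(deltas=[{"translation":[0,0.04,0],"rot":[0,0,0]},{"translation":[0,0.08,0],"rot":[0,0,0]},{"translation":[0,0.1,0],"rot":[0,0,0]}])

```text
clock: 18.42
eef_pos: [525.6, 68.9, 237.7]
tcp_rot: [3.142, 0.0, 1.445]
contact_force: [-0.5, -0.4, -1.2]
opening: 0.251
```

```bash
python3 force.py 2
```

```text
t 18.475 dock x,y -77.83 0.02 z 237.69 Fax [-0.47 -0.71] mean -0.59 Fy,Fz [-0.15 -1.3 ] torque [-0.005  0.115  0.031] tau [-8.2000e-02 -5.6167e+01 -2.4274e+01 -4.4000e-02 -2.5700e-01  1.0000e-03]
```

step_arm(deltas=[{"translation":[0,0.04,0],"rot":[0,0,0]},{"translation":[0,0.08,0],"rot":[0,0,0]},{"translation":[0,0.12,0],"rot":[0,0,0]},{"translation":[0,0.16,0],"rot":[0,0,0]}])

```text
clock: 18.98
eef_pos: [527.1, 68.7, 237.7]
tcp_rot: [-3.142, 0.0, 1.445]
contact_force: [-1.4, -0.2, -1.2]
opening: 0.25
```

step_arm(deltas=[{"translation":[0,0.04,0],"rot":[0,0,0]},{"translation":[0,0.08,0],"rot":[0,0,0]},{"translation":[0,0.12,0],"rot":[0,0,0]},{"translation":[0,0.16,0],"rot":[0,0,0]}])

```text
clock: 19.48
eef_pos: [528.8, 68.5, 237.7]
tcp_rot: [3.142, -0.0, 1.445]
contact_force: [-1.5, 0.2, -2.1]
opening: 0.253
```

step_arm(deltas=[{"translation":[0,0.04,0],"rot":[0,0,0]},{"translation":[0,0.08,0],"rot":[0,0,0]},{"translation":[0,0.12,0],"rot":[0,0,0]},{"translation":[0,0.16,0],"rot":[0,0,0]}])

```text
clock: 19.98
eef_pos: [530.3, 68.3, 237.7]
tcp_rot: [3.142, 0.0, 1.445]
contact_force: [-0.7, 1.0, -0.6]
opening: 0.253
```

step_arm(deltas=[{"translation":[0,0.04,0],"rot":[0,0,0]},{"translation":[0,0.08,0],"rot":[0,0,0]},{"translation":[0,0.12,0],"rot":[0,0,0]},{"translation":[0,0.16,0],"rot":[0,0,0]}])

```text
clock: 20.48
eef_pos: [531.9, 68.1, 237.7]
tcp_rot: [3.142, -0.0, 1.445]
contact_force: [-0.8, 0.5, -0.7]
opening: 0.255
```

step_arm(deltas=[{"translation":[0,0.04,0],"rot":[0,0,0]},{"translation":[0,0.08,0],"rot":[0,0,0]},{"translation":[0,0.12,0],"rot":[0,0,0]},{"translation":[0,0.16,0],"rot":[0,0,0]}])

```text
clock: 20.98
eef_pos: [533.1, 67.9, 237.6]
tcp_rot: [-3.14, 0.0, 1.445]
contact_force: [-3.3, 0.6, 0.8]
opening: 0.256
```

```bash
python3 force.py 5
```

```text
t 21.175 dock x,y -70.18 -0.0 z 237.56 Fax [-3.36 -2.97 -4.11 -4.17 -3.79] mean -3.68 Fy,Fz [0.47 1.14] torque [ 0.144  0.805 -0.019] tau [-7.1700e-01 -5.6782e+01 -2.6499e+01 -3.2700e-01 -1.4610e+00  9.0000e-03]
```

The force has jumped from about 1 N to 3.7 N and the wrist moment to 0.8 N m, consistent with the stop at about 52 mm of travel. One small 0.3 mm step will confirm the spring slope.

step_arm(deltas=[{"translation":[0,0.02,0],"rot":[0,0,0]},{"translation":[0,0.03,0],"rot":[0,0,0]}])

```text
clock: 21.42
eef_pos: [533.4, 67.9, 237.6]
tcp_rot: [-3.141, 0.0, 1.445]
contact_force: [-5.1, 0.6, 2.5]
opening: 0.254
```

```bash
python3 force.py 5; python3 - <<'E'
from h import *
i,K,T=grab("wrist","w10"); crop(i,140,120,540,420,2,"w10b")
E
```

```text
t 21.625 dock x,y -69.94 -0.01 z 237.56 Fax [-5.17 -6.26 -5.32 -5.41 -4.88] mean -5.41 Fy,Fz [0.99 2.06] torque [ 0.252  1.031 -0.025] tau [-9.7600e-01 -5.6492e+01 -2.7092e+01 -4.4800e-01 -1.9200e+00  1.2000e-02]
```

View pics/w10b.png

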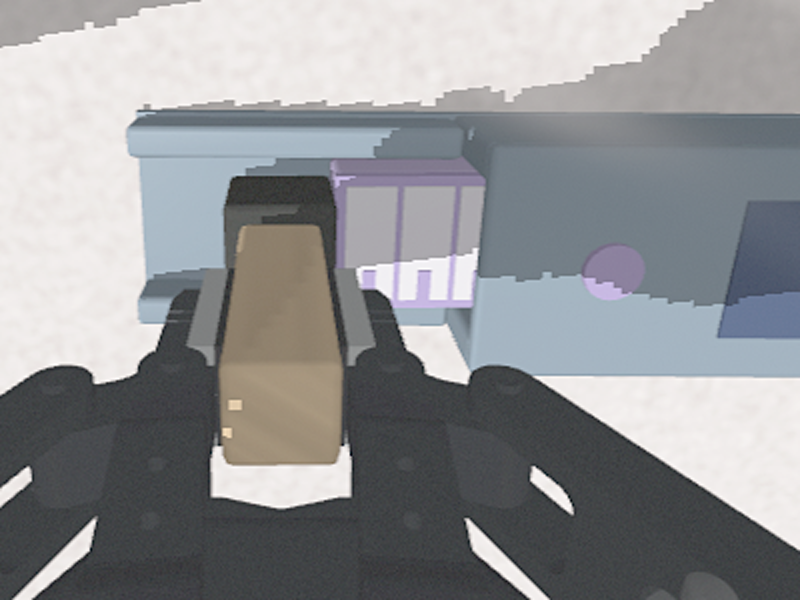

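The force rose another 1.7 N in 0.3 mm, so it is a spring. I stop here, at about 4.4 N on the stop, and back off gently.

step_arm(deltas=[{"translation":[0,-0.03,0],"rot":[0,0,0]},{"translation":[0,-0.06,0],"rot":[0,0,0]},{"translation":[0,-0.09,0],"rot":[0,0,0]},{"translation":[0,-0.13,0],"rot":[0,0,0]},{"translation":[0,-0.18,0],"rot":[0,0,0]},{"translation":[0,-0.25,0],"rot":[0,0,0]},{"translation":[0,-0.4,0],"rot":[0,0,0]},{"translation":[0,-0.6,0],"rot":[0,0,0]}])

```text
clock: 22.68
eef_pos: [527.9, 68.6, 237.8]
tcp_rot: [3.141, -0.0, 1.445]
contact_force: [-0.8, -0.3, -1.4]
opening: 0.252
```

```bash
python3 force.py 4; python3 - <<'E'
from h import *
i,K,T=grab("wrist","w11"); crop(i,140,120,540,420,2,"w11b")
E
```

```text
t 22.825 dock x,y -75.66 0.02 z 237.74 Fax [-0.79 -0.85  0.07 -0.64] mean -0.55 Fy,Fz [ 0.02 -1.55] torque [ 0.046 -0.017 -0.008] tau [ 1.6000e-02 -5.6118e+01 -2.3681e+01  2.0000e-03  1.2000e-02  5.0000e-03]
```

View pics/w11b.png

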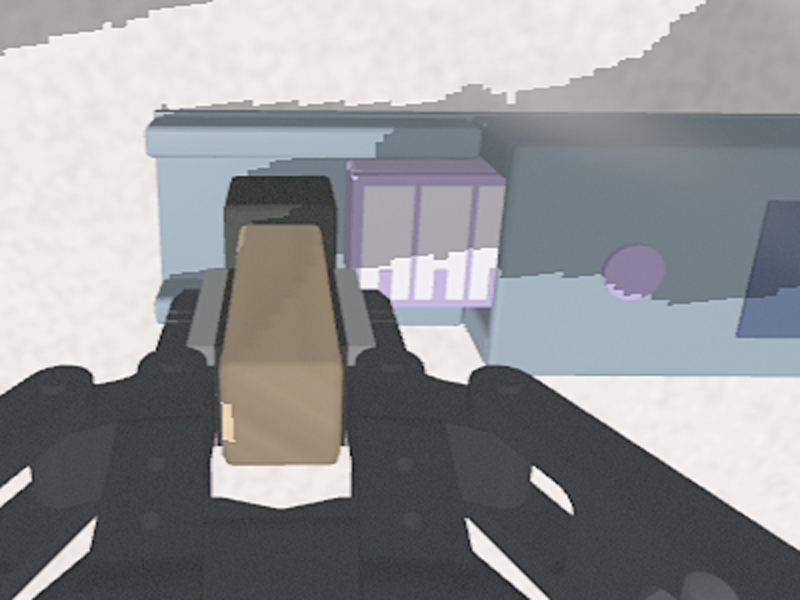

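```bash
python3 - <<'E'
from h import *
M=G([455.22,-8.89,329.68],-.1241); M,p,a=after(M,[8.6,.2,9.2],.002)
y=1.0+.78+.8*3+.7+.15*3+.08+.15+.15+.1+.16*5+.03-.6
M,p,a=after(M,[0,y,0],0); print(p,a,readout.sense()["eef_pos"])
for z in(330,245,238): print(todelta([471,299.7,z],-.14,M))
E
```

```text
[527.77  68.6  237.68] -0.1261 [527.8327409   68.62549468 237.72897966]
(array([22.21205329, -8.53834436, -9.232     ]), array([0.    , 0.    , 0.0139]))
(array([22.21205329, -8.53834436, -0.732     ]), array([0.    , 0.    , 0.0139]))
(array([22.21205329, -8.53834436, -0.032     ]), array([0.    , 0.    , 0.0139]))
```

step_arm(deltas=[{"translation":[0,-0.5,0],"rot":[0,0,0]},{"translation":[0,-0.9,-0.5],"rot":[0,0,0]},{"translation":[0,-1,-2],"rot":[0,0,0]},{"translation":[0,-1,-4],"rot":[0,0,0]},{"translation":[0,-1.2,-6],"rot":[0,0,0]},{"translation":[1,-1.6,-7.8],"rot":[0,0,0]},{"translation":[3.5,-2.4,-8.8],"rot":[0,0,0]},{"translation":[7,-3.6,-9.2],"rot":[0,0,0]}])

```text
clock: 23.88
eef_pos: [501.2, 143.0, 331.8]
tcp_rot: [3.139, -0.001, 1.443]
contact_force: [-0.1, 0.6, -0.8]
opening: 0.258
```

step_arm(deltas=[{"translation":[3.5,-1.1,0],"rot":[0,0,0]},{"translation":[7,-2.3,0],"rot":[0,0,0.005]},{"translation":[10.2,-3.4,0],"rot":[0,0,0.01]},{"translation":[12.8,-4.2,0.5],"rot":[0,0,0.014]},{"translation":[14.6,-4.8,1.5],"rot":[0,0,0.014]},{"translation":[15.2,-4.94,3],"rot":[0,0,0.014]},{"translation":[15.2,-4.94,4.8],"rot":[0,0,0.014]},{"translation":[15.2,-4.94,6],"rot":[0,0,0.014]}])

```text
clock: 24.88
eef_pos: [470.8, 298.6, 267.9]
tcp_rot: [-3.14, 0.002, 1.43]
contact_force: [0.5, 0.8, -1.6]
opening: 0.25
```

step_arm(deltas=[{"translation":[0,0,0],"rot":[0,0,0]},{"translation":[0,0,0],"rot":[0,0,0]}])

```text
clock: 25.12
eef_pos: [471.3, 299.3, 269.8]
tcp_rot: [3.141, -0.0, 1.43]
contact_force: [0.7, 0.1, -1.2]
opening: 0.25
```

```bash
python3 - <<'E'
from h import *
i,K,T=grab("wrist","w12"); crop(i,0,0,560,420,1.4,"w12b")
i,K,T=grab("top","t12"); crop(i,225,160,325,270,5,"t12b")
s=readout.sense(); print(s["eef_pos"],s["tcp_rot"],s["clock"],s["contact_force"],s["opening"])
E
```

```text
[471.34785929 299.52913818 270.23757808] [ 3.14078553e+00 -6.61004861e-04  1.43044511e+00] 25.225 [-0.63008657  0.30077595 -1.47836838] 0.2510884479816445
```

View pics/w12b.png

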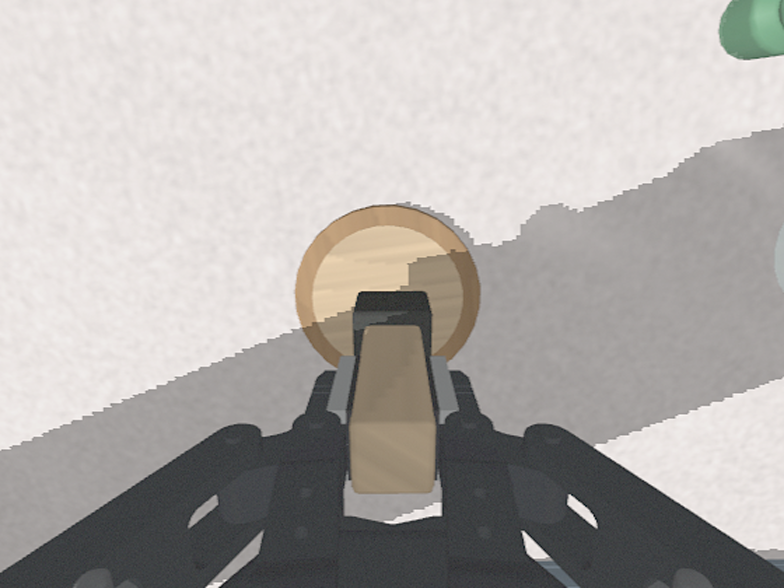

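View pics/t12b.png

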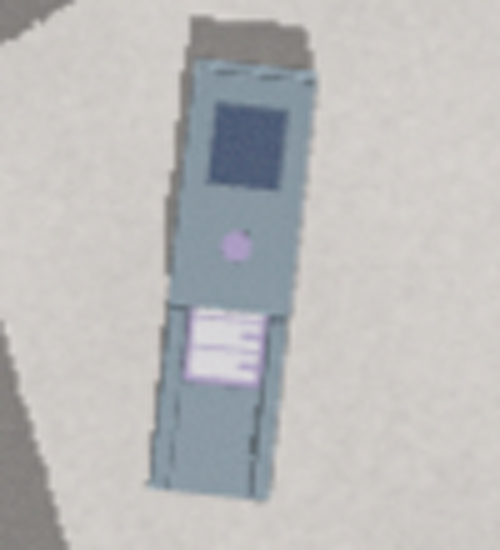

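The tray tail now sits at top-crop row ≈380, and the block is square in the jaws above the coaster. Lower it.

step_arm(deltas=[{"translation":[0,0,0.5],"rot":[0,0,0]},{"translation":[0,0,1.3],"rot":[0,0,0]},{"translation":[0,0,2.0],"rot":[0,0,0]},{"translation":[0,0,2.6],"rot":[0,0,0]},{"translation":[0,0,2.9],"rot":[0,0,0]},{"translation":[0,0,3.0],"rot":[0,0,0]},{"translation":[0,0,3.05],"rot":[0,0,0]},{"translation":[0,0,3.05],"rot":[0,0,0]}])

```text
clock: 26.22
eef_pos: [471.1, 299.6, 239.3]
tcp_rot: [3.141, -0.0, 1.431]
contact_force: [-0.4, 0.5, -1.6]
opening: 0.251
```

```bash
python3 force.py 3
```

```text
t 26.325 dock x,y -160.93 222.08 z 239.37 Fax [-0.46 -0.21 -0.12] mean -0.26 Fy,Fz [ 0.12 -1.51] torque [ 0.016  0.029 -0.004] tau [ 3.0000e-03 -5.8916e+01 -2.4710e+01 -0.0000e+00  0.0000e+00 -0.0000e+00]
```

step_arm(deltas=[{"translation":[0,0,0.05],"rot":[0,0,0]},{"translation":[0,0,0.1],"rot":[0,0,0]},{"translation":[0,0,0.1],"rot":[0,0,0]}])

```text
clock: 26.7
eef_pos: [471.0, 299.6, 238.1]
tcp_rot: [-3.142, 0.0, 1.431]
contact_force: [-1.0, 1.1, -1.2]
opening: 0.254
```

```bash
python3 force.py 3
```

```text
t 26.8 dock x,y -160.98 222.02 z 238.17 Fax [-1.14  0.02  0.1 ] mean -0.34 Fy,Fz [ 0.64 -0.78] torque [-0.003 -0.01  -0.015] tau [-1.0000e-03 -5.9015e+01 -2.4636e+01 -0.0000e+00  2.0000e-03 -0.0000e+00]
```

step_arm(deltas=[{"translation":[0,0,0.03],"rot":[0,0,0]},{"translation":[0,0,0.05],"rot":[0,0,0]},{"translation":[0,0,0.05],"rot":[0,0,0]}])

```text
clock: 27.18
eef_pos: [471.0, 299.6, 237.8]
tcp_rot: [3.142, -0.0, 1.431]
contact_force: [-0.1, -0.7, 1.5]
opening: 0.252
```

```bash
python3 force.py 4
```

```text
t 27.325 dock x,y -160.99 222.03 z 237.77 Fax [ 0.03 -0.74 -0.21 -1.54] mean -0.61 Fy,Fz [-0.12  1.01] torque [-0.08   0.197 -0.026] tau [-1.1800e-01 -5.7584e+01 -2.4325e+01 -4.5000e-02 -2.8400e-01 -4.0000e-03]
```

Foot is on the coaster (Fz -1.5 → +1.0 N). Release.

step_arm(deltas=[{"translation":[0,0,0],"rot":[0,0,0]},{"translation":[0,0,0],"rot":[0,0,0]},{"translation":[0,0,0],"rot":[0,0,0]},{"translation":[0,0,0],"rot":[0,0,0]},{"translation":[0,0,0],"rot":[0,0,0]},{"translation":[0,0,0],"rot":[0,0,0]}], grip=0, squeeze=20)

```text
clock: 28.08
eef_pos: [471.0, 299.6, 237.7]
tcp_rot: [3.142, 0.0, 1.431]
contact_force: [-0.4, 0.3, 0.5]
opening: 1.001
```

```bash
python3 - <<'E'
from h import *
i,K,T=grab("wrist","w13"); crop(i,0,0,560,420,1.4,"w13b")
s=readout.sense(); print(s["eef_pos"],s["tcp_rot"],s["clock"],s["contact_force"],s["opening"])
E
```

```text
[471.01169926 299.60878976 237.67385125] [ 3.14157486e+00 -1.05497661e-05  1.43081033e+00] 28.125 [0.29564576 0.57982909 0.24156732] 1.0000037086701268
```

View pics/w13b.png

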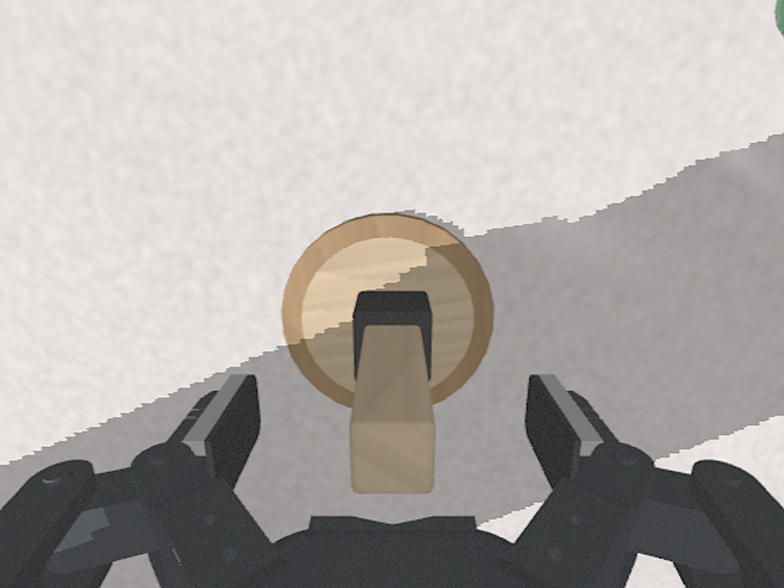

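Block released, standing upright and centred on the coaster, with the fingers clear on both sides. Raise the arm straight up.

step_arm(deltas=[{"translation":[0,0,-0.8],"rot":[0,0,0]},{"translation":[0,0,-2.2],"rot":[0,0,0]},{"translation":[0,0,-4.5],"rot":[0,0,0]},{"translation":[0,0,-7.5],"rot":[0,0,0]},{"translation":[0,0,-10.5],"rot":[0,0,0]},{"translation":[0,0,-13],"rot":[0,0,0]},{"translation":[0,0,-14.5],"rot":[0,0,0]},{"translation":[0,0,-15],"rot":[0,0,0]}])

```text
clock: 29.12
eef_pos: [471.1, 299.6, 388.9]
tcp_rot: [3.14, -0.001, 1.431]
contact_force: [-1.4, 0.0, -0.1]
opening: 1.001
```

step_arm(deltas=[{"translation":[3,-2,0],"rot":[0,0,0]},{"translation":[7,-3,0],"rot":[0,0,0]},{"translation":[10,-4,0],"rot":[0,0,0]},{"translation":[12,-4,0],"rot":[0,0,0]},{"translation":[12,-4,0],"rot":[0,0,0]},{"translation":[12,-4,0],"rot":[0,0,0]},{"translation":[12,-4,0],"rot":[0,0,0]},{"translation":[12,-4,0],"rot":[0,0,0]}])

```text
clock: 30.12
eef_pos: [448.3, 423.3, 387.8]
tcp_rot: [3.142, 0.0, 1.43]
contact_force: [-0.0, -0.3, 0.3]
opening: 1.002
```

```bash
python3 - <<'E'
from h import *
i,K,T=grab("top","t14"); crop(i,225,160,325,270,5,"t14d"); crop(i,0,80,560,320,1.4,"t14a")
i,K,T=grab("scene","s14"); crop(i,240,150,440,300,4,"s14c")
s=readout.sense(); print(s["eef_pos"],s["clock"],s["contact_force"],s["opening"],np.abs(s["qvel"]).max())
E
```

```text
[448.28385686 423.57912821 387.84823926] 30.225 [0.94236236 0.08458546 0.46846555] 1.0011817459571648 0.0033006529917191654
```

View pics/t14d.png

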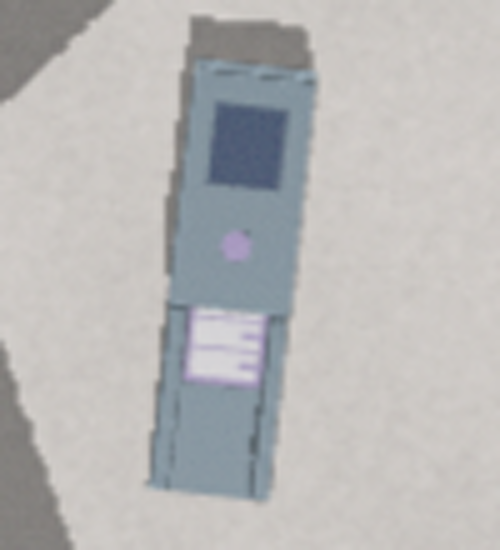

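View pics/t14a.png

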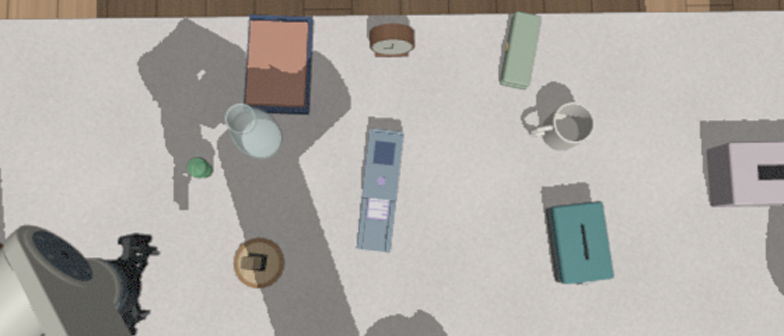

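View pics/s14c.png

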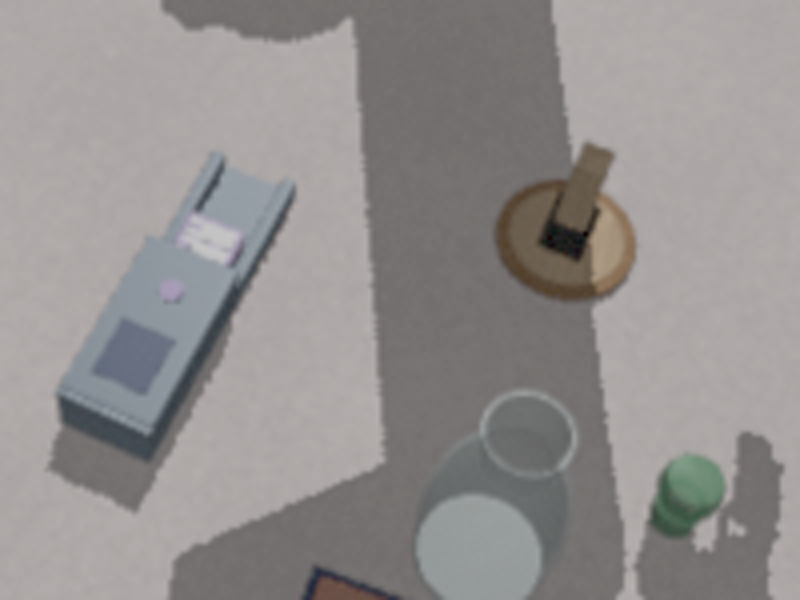

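Dock unmoved, tray deep in the channel, block upright on the coaster, other objects where they were. One quick numeric check of the tail, then hand in.

```bash
python3 - <<'E'
from h import *
K,T=load("t14"); c,s=np.cos(-.126),np.sin(-.126)
for o,ps in(("before",((175,481),(250,485))),("now",((186,379),(263,385)))):
  for p in ps:
    d=ray(((p[0]+.5)/5-.5+225,(p[1]+.5)/5-.5+160),K,T,28)[:2]-[602.8,59.1]; print(o,(c*d[0]+s*d[1]).round(1),(-s*d[0]+c*d[1]).round(1))
from rig import ticket
print(ticket.sign_off())
E
```

```text
before -107.7 18.3
before -105.7 -22.4
now -52.0 18.4
now -50.9 -23.8
the job is handed in; nothing more can be done
None
```

I pushed the tray home against its stop with the block, stood the block back on the coaster and let go, then handed the job in at about 30 s.

- **Push:** I gripped the block by its handle and pushed the tray with its foot. It slid at about 1 N.
- **Stop:** After about 52 mm of travel the axial force jumped to 3.7 N. A further 0.3 mm brought it to 5.4 N, with single readings up to 6.3 N. Taking off the friction, that is roughly 4.4 N on the stop, well under its 12 N limit. I stopped there and backed off slowly, so the stop could ease the tray back.
- **Block:** It was released within a few mm of the coaster's centre, where it is standing upright. The gripper is open and nothing is in contact.
- **Other objects:** In the last pictures the dock, carafe, stopper, cup and case look unmoved.

**Disagreement:** the top camera puts the tray's tail at about -51.5 mm along the dock. The arm put it at -53.9 mm at the deepest push, and I'd expect it slightly further out once released. The gap of about 3 mm is roughly what the 2 mm calibration error and my pixel reading would explain. The tray looked no different between the picture taken after I backed off and the last one.

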